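# Restock the balloon-weight drawers

## Robot

A 6-joint arm with a two-finger parallel gripper is mounted at the origin on the work surface. World frame = base frame: x ahead of the robot, y to its left, z up, the work surface at z = 0. Lengths are in mm, angles in rad, forces in N, time in s.
With the tool pointing down it reaches from about 350 to 725 mm from the base axis. Payload 6 kg.
Tool frame: the origin (TCP) lies on the mounting face of the last link; the fingertips stand arm.finger_overhang ahead of it and the grasp point (between the pads) lies 155 mm ahead of it (arm.finger_overhang is the distance from the TCP to the fingertips, in mm); z points along the fingers, y is the line along which they close (so a half turn about z gives the same grasp; the last joint's range is limited). The gripper opens to 85 mm and grips with 20 to 120 N. Pads are 22 mm wide; open, the fingers measure 114 mm over their backs; the gripper's body (76 mm by 85 mm) begins 54 mm behind the grasp point. The pads swing forward as they close: fully open they stand 13 mm farther back than shut.
Start: joints at [1.675, 0.04, 0.085, 0, -1.615, -0.334], TCP at [136.643, 584.228, 404.661] pointing down, gripper open.
Joint ranges: [-2.56, 2.56], [-1.29, 2.01], [-1.08, 1.49], [-3.29, 1.98], [-2.81, -0.18], [-2.99, 2.99]. Speed limits (rad/s): [2.57, 2.57, 3.01, 3.14, 3.14, 3.14].

## Interface

Orientations are given as a rotation vector (axis times angle).
In Python, from bench import arm gives the robot as it stands.
- The arm moves only by the tool creep_tool, called after ">>>" as name(argument=value, ...), one argument or row to a line, values as JSON. Schema: {"type":"object","properties":{"rows":{"type":"object","properties":{"finger_gap":{"type":"array","items":{"type":"number"},"minItems":1,"maxItems":8},"x":{"type":"array","items":{"type":"number"},"minItems":1,"maxItems":8},"y":{"type":"array","items":{"type":"number"},"minItems":1,"maxItems":8},"z":{"type":"array","items":{"type":"number"},"minItems":1,"maxItems":8},"ax":{"type":"array","items":{"type":"number"},"minItems":1,"maxItems":8},"ay":{"type":"array","items":{"type":"number"},"minItems":1,"maxItems":8},"az":{"type":"array","items":{"type":"number"},"minItems":1,"maxItems":8}},"additionalProperties":false,"required":["finger_gap","x","y","z","ax","ay","az"]},"only":{"type":"string"},"quiet":{"type":"boolean"},"lines":{"type":"string"}},"required":["rows"],"additionalProperties":false}. rows is an object with one list for each field, all of the same length, 1 to 8, a row being the entries at one place: finger_gap (the finger opening in mm), x, y, z (the shift in shares of the most that a row can go, 1 being 62.5 mm), ax, ay, az (a rotation vector in rad); each row shifts and turns the commanded pose from where the row before left it, along the tool's axes as they then stand; what a row does not reach is not made up. A row lasts 1/8 s, in which the tool goes at most 62.5 mm and 0.188 rad, less where a joint would pass 70% of its speed; a pose out of reach is approached as far as the arm can. The fingers move at their own pace and stop on an object; the grip force is fixed at half the most. Time passes only in rows, so rows that do not move let the fingers close. The tool returns the time, the measured TCP pose, the force, the opening and the grip force at its end. only (a regular expression) keeps the lines of the reply that match it, lines (a string "A,B") keeps lines A to B, and quiet returns only ok. Input that does not fit is refused with a message, and nothing moves.
- arm.read_state(): the state, without advancing time (a new reading comes with each control period).
- arm.capture(name): name is "side" or "top" or "wrist"; returns a dict with "img" (400x640x3 uint8, red, green, blue), "camera_matrix" (3x3 intrinsics, pixels), "D" ([k1, k2, p1, p2, k3] as OpenCV has them; the pictures are not rectified), "xyz" and "orientation" of the camera in the world. Camera axes: x right, y down, z forward; pixel columns grow to the right and rows downward; lengths in mm; the calibration is good to about 2 mm. A picture is of the moment at which its call begins. There is no depth.
- arm.hand_in(): hands the job in; it is judged then, once.
Trained networks look in a picture, given as the dict that the camera call returned (one of the last four; its "shot" number tells which), for a name from the list of things; names that differ only in an ending like _2 or _b are one class to them, and where a whole thing is asked for, a point or a joint stands for the part that bears it (a point fixed in the world has none). Each returns a list of dicts, best first, with "p" (0 to 1); they miss things now and then, are a little off and sometimes report something else, mostly with a low value. They report only what shows in the picture. A call takes as long as a camera call. They do not tell look-alikes from the thing itself.
- arm.silhouettes(picture, target): "mask" (400x640 bool, what is visible of it) and "centre" ([column, row] in pixels, amid what is visible of it).
The state is a dict: "t": time; "q": joint angles; "joint_velocities": joint speeds; "joint_efforts": joint torques, N m; "position": TCP position; "tool_rot": TCP orientation; "ft_force": force on the tool from outside, world axes, zero at the start; "torque": the same for the moment, N m; "gripper_width": finger opening in mm; "finger_force": force on a finger pad.
Only numpy, scipy, OpenCV 4.12 (cv2) and the standard library are available. Lean on these libraries where they do the work, as an engineer would, in place of code of your own. Each camera call takes 0.05 s, during which the arm holds its last target. There are 200 camera calls.

## Task

Put the four loose balloon weights away: each goes into the empty front compartment of the stock drawer for its own colour and shape (see the two already in the back of each drawer), standing upright on the drawer's floor. Set them down rather than dropping them, and leave the drawers, the tape dispenser and the balloon pump where they are.

Things in the scene. Friction and masses are not known exactly. Their poses are not given: they have to be found in the camera images.
- pink_star: loose pink star-shaped balloon weight, rigid, about 100 g: flat pink base 20 mm thick (five-pointed star, 58 mm across), thin neck, and an upright white round cap 22 mm in diameter from 41 to 62 mm above the underside: hold it there, from above, at any yaw. Origin: centre of the underside, below the cap; z up; x to a point of the star.
- drawer_pink_star: loose cream drawer for pink stars, 200 (x) x 100 (y) x 42 mm high, 0.5 kg, 3 mm walls and floor. A cross wall makes 2 compartments, 95 x 94 mm inside: the back one (+x) holds two pink star weights, fixed, 65 mm high; the front one is empty, its floor's centre at (-0.049, 0, 0.003) m. Front: clear wall, pink star on a label jutting 22 mm. Origin: mid underside; x to the back.
- pink_heart: loose pink heart-shaped balloon weight, rigid, about 100 g: flat pink base 20 mm thick (heart, 54 x 49 mm), thin neck, and an upright white round cap 22 mm in diameter from 41 to 62 mm above the underside: hold it there, from above, at any yaw. Origin: centre of the underside, below the cap; z up; x from the heart's tip to its lobes.
- drawer_pink_heart: loose cream drawer for pink hearts, 200 (x) x 100 (y) x 42 mm high, 0.5 kg, 3 mm walls and floor. A cross wall makes 2 compartments, 95 x 94 mm inside: the back one (+x) holds two pink heart weights, fixed, 65 mm high; the front one is empty, its floor's centre at (-0.049, 0, 0.003) m. Front: clear wall, pink heart on a label jutting 22 mm. Origin: mid underside; x to the back.
- blue_star: loose blue star-shaped balloon weight, rigid, about 100 g: flat blue base 20 mm thick (five-pointed star, 58 mm across), thin neck, and an upright white round cap 22 mm in diameter from 41 to 62 mm above the underside: hold it there, from above, at any yaw. Origin: centre of the underside, below the cap; z up; x to a point of the star.
- drawer_blue_star: loose cream drawer for blue stars, 200 (x) x 100 (y) x 42 mm high, 0.5 kg, 3 mm walls and floor. A cross wall makes 2 compartments, 95 x 94 mm inside: the back one (+x) holds two blue star weights, fixed, 65 mm high; the front one is empty, its floor's centre at (-0.049, 0, 0.003) m. Front: clear wall, blue star on a label jutting 22 mm. Origin: mid underside; x to the back.
- blue_heart: loose blue heart-shaped balloon weight, rigid, about 100 g: flat blue base 20 mm thick (heart, 54 x 49 mm), thin neck, and an upright white round cap 22 mm in diameter from 41 to 62 mm above the underside: hold it there, from above, at any yaw. Origin: centre of the underside, below the cap; z up; x from the heart's tip to its lobes.
- drawer_blue_heart: loose cream drawer for blue hearts, 200 (x) x 100 (y) x 42 mm high, 0.5 kg, 3 mm walls and floor. A cross wall makes 2 compartments, 95 x 94 mm inside: the back one (+x) holds two blue heart weights, fixed, 65 mm high; the front one is empty, its floor's centre at (-0.049, 0, 0.003) m. Front: clear wall, blue heart on a label jutting 22 mm. Origin: mid underside; x to the back.
- tape_dispenser: black desk tape dispenser, 135 x 56 mm, 78 mm high, beside the drawers on the left (+y); not part of the job. Origin: centre of the underside; x along its length.
- balloon_pump: red and white hand balloon pump lying on the counter beside the drawers on the right (-y), 290 mm long (x), 70 mm wide at its handle, 48 mm high; not part of the job. Origin: at the counter, below mid barrel.
Not all that is in view belongs to the job. What is shaped like the pink_star but orange is not meant. What is shaped like the pink_heart but green or yellow is not meant.

How it is judged (in metres and radians):
At the end, for the whole second after the job is handed in: Each of the four weights stands in the front compartment of the drawer of its own colour and shape: its origin within 30 mm of the compartment's centre along the drawer's x and y and no more than 5 mm above the drawer's floor, upright within 0.12 rad, at rest; the drawers stand flat on the counter (x of pink_star in the frame of drawer_pink_star between -0.079 and -0.019 m and y of pink_star in the frame of drawer_pink_star between -0.03 and 0.03 m and z of pink_star in the frame of drawer_pink_star between -0.002 and 0.008 m and angle between each of pink_star, pink_heart, blue_star, blue_heart's own z axis and vertical below 0.12 rad and linear speed of each of pink_star, drawer_pink_star, pink_heart, drawer_pink_heart, blue_star, drawer_blue_star, blue_heart, drawer_blue_heart below 0.02 m/s and angular speed of each of pink_star, pink_heart, blue_star, blue_heart below 0.3 rad/s and height (world z) of each of drawer_pink_star, drawer_pink_heart, drawer_blue_star, drawer_blue_heart below 0.006 m and angle between each of drawer_pink_star, drawer_pink_heart, drawer_blue_star, drawer_blue_heart's own z axis and vertical below 0.05 rad and x of pink_heart in the frame of drawer_pink_heart between -0.079 and -0.019 m and y of pink_heart in the frame of drawer_pink_heart between -0.03 and 0.03 m and z of pink_heart in the frame of drawer_pink_heart between -0.002 and 0.008 m and x of blue_star in the frame of drawer_blue_star between -0.079 and -0.019 m and y of blue_star in the frame of drawer_blue_star between -0.03 and 0.03 m and z of blue_star in the frame of drawer_blue_star between -0.002 and 0.008 m and x of blue_heart in the frame of drawer_blue_heart between -0.079 and -0.019 m and y of blue_heart in the frame of drawer_blue_heart between -0.03 and 0.03 m and z of blue_heart in the frame of drawer_blue_heart between -0.002 and 0.008 m); the robot touches nothing.
It fails at once if a weight is dropped (falls free for more than about 25 mm) or thrown ((linear speed of pink_star above 0.7 m/s and contact force between pink_star and the fingers below 0.05 N) or (linear speed of pink_heart above 0.7 m/s and contact force between pink_heart and the fingers below 0.05 N) or (linear speed of blue_star above 0.7 m/s and contact force between blue_star and the fingers below 0.05 N) or (linear speed of blue_heart above 0.7 m/s and contact force between blue_heart and the fingers below 0.05 N)).
It fails at once if a drawer is shoved more than 40 mm from where it stood (distance of any of drawer_pink_star, drawer_pink_heart, drawer_blue_star, drawer_blue_heart from where it was at the start of the episode above 0.04 m).
It fails at once if the tape dispenser or the balloon pump is shoved more than 40 mm from where it was (distance of any of tape_dispenser, balloon_pump from where it was at the start of the episode above 0.04 m).
It also fails if it takes over 96 s, if anything falls off the work surface, if the arm or the gripper's body presses on something with over 40 N, if the wrist force passes 120 N, or if a joint passes its speed limit or range.

## Working session

There is one attempt and no reset: what is moved stays moved. The work goes in short steps, Python scripts to look and compute and a tool call to move; the robot and the scene stay as the last step left them, time stands still between calls to the robot, and variables do not carry over. Pictures are saved under pics/ and viewed, at most 14 in all, crops included, and the job is handed in when it is done.

```bash
mkdir -p pics
```

Run:
```python
from bench import arm
import cv2
for n in("top","side"):
    c=arm.capture(n); cv2.imwrite(f"pics/{n}0.png",c["img"][:,:,::-1]); print(n,c["xyz"],c["orientation"],c["camera_matrix"],c["D"])
s=arm.read_state(); print(s, arm.finger_overhang)
```

```text
top [ 293.93454047    6.09606745 1554.24715493] [-2.16642672  2.16903679 -0.14787399] [[444.44375163   0.         317.94673709]
 [  0.         444.44375163 201.59841137]
 [  0.           0.           1.        ]] [-0.1118661  0.         0.         0.         0.       ]
side [ 235.92221013 -644.65602947  810.89543904] [-2.38714271  0.41927782 -0.15282638] [[373.55656024   0.         320.62618482]
 [  0.         373.55656024 199.11556853]
 [  0.           0.           1.        ]] [0.0039221 0.        0.        0.        0.       ]
{'t': 0.1, 'q': array([ 1.67466771e+00,  4.07614297e-02,  8.39154693e-02, -3.91251389e-04,
       -1.61550271e+00, -3.33678187e-01]), 'joint_velocities': array([ 0.00021702, -0.00248462,  0.00265924,  0.00105908, -0.00135389,
        0.00030027]), 'joint_efforts': array([-5.04013267e-03, -3.69346941e+01,  3.48282659e+01,  6.95171848e+00,
       -4.63840464e-03,  1.04127182e-06]), 'position': array([136.59288345, 584.22823082, 403.77899571]), 'tool_rot': array([ 3.11929004e+00, -3.59975617e-01, -7.00947325e-05]), 'ft_force': array([-0.65247561, -0.22641386, -0.22898553]), 'torque': array([ 0.01488936, -0.02686852,  0.02494758]), 'finger_force': 0.0, 'gripper_width': 85.4898322838819} 173.4
```

View pics/top0.png

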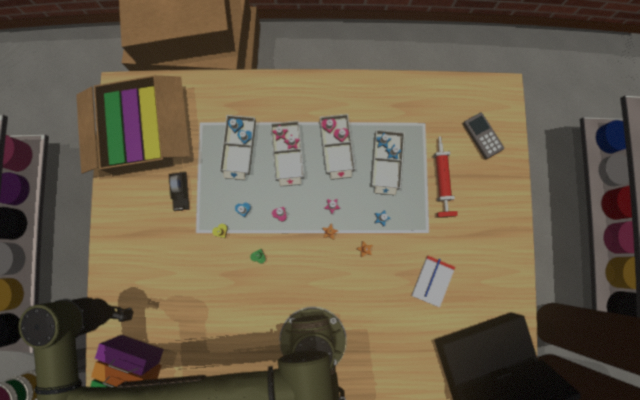

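View pics/side0.png

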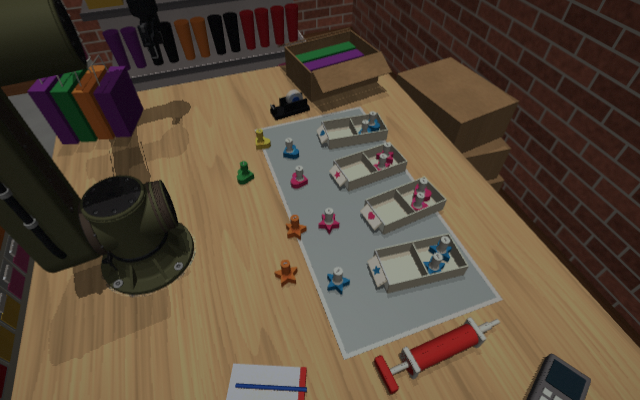

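Candidates, by top-view pixel:
- Blue heart: (243,209).
- Pink heart: (280,213). The yellow (221,231) and green (258,256) hearts look like it.
- Pink star: (333,205). The orange stars (330,231) and (365,249) look like it.
- Blue star: (382,217).

I choose by colour and shape, and will check with a close crop.

Create h.py:
```python
import numpy as np,cv2
from scipy.spatial.transform import Rotation as R
def ray(c,uv):
    p=cv2.undistortPoints(np.array(uv,float).reshape(-1,1,2),c["camera_matrix"],np.array(c["D"]))[:,0]
    return np.c_[p,np.ones(len(p))]@R.from_rotvec(c["orientation"]).as_matrix().T
def onplane(c,uv,z):
    d=ray(c,uv); o=np.array(c["xyz"]); return o+d*((z-o[2])/d[:,2])[:,None]
def project(c,P):
    Rm=R.from_rotvec(c["orientation"]).as_matrix()
    return cv2.projectPoints(np.array(P,float).reshape(-1,1,3),cv2.Rodrigues(Rm.T)[0],-Rm.T@np.array(c["xyz"]),c["camera_matrix"],np.array(c["D"]))[0][:,0]
```

Run:
```python
from bench import arm
from h import *
c=arm.capture("top"); im=c["img"]
s=arm.capture("side")
a=cv2.resize(im[110:260,195:415],(792,540),interpolation=cv2.INTER_CUBIC)
cv2.imwrite("pics/topcrop.png",a[:,:,::-1])
cv2.imwrite("pics/sidecrop.png",cv2.resize(s["img"][100:300,240:480],(720,600),interpolation=cv2.INTER_CUBIC)[:,:,::-1])
for n in["pink_star","pink_heart","blue_star","blue_heart"]:
  for cc,k in((c,"top"),(s,"side")):
    for d in arm.silhouettes(cc,n): print(n,k,round(d["p"],2),np.round(d["centre"]),d["mask"].sum())
  for d in arm.silhouettes(c,"drawer_"+n):
    r=cv2.minAreaRect(np.argwhere(d["mask"])[:,::-1].astype(np.float32)); print("drawer",n,round(d["p"],2),r)
```

```text
pink_star top 0.67 [280. 213.] 149
pink_star top 0.66 [328. 233.] 112
pink_star top 0.59 [336. 204.] 110
pink_star top 0.42 [365. 248.] 106
pink_star side 0.75 [330. 222.] 267
pink_star side 0.75 [285. 274.] 340
pink_star side 0.67 [298. 180.] 265
pink_star side 0.58 [295. 228.] 380
drawer pink_star 0.72 ((331.5, 205.0), (10.0, 11.0), 90.0)
drawer pink_star 0.56 ((286.96026611328125, 152.49331665039062), (64.35139465332031, 28.461612701416016), 85.51539611816406)
pink_heart top 0.68 [224. 232.] 124
pink_heart top 0.54 [259. 255.] 179
pink_heart top 0.42 [279. 214.] 136
pink_heart side 0.72 [295. 178.] 255
pink_heart side 0.71 [242. 175.] 262
pink_heart side 0.5 [261. 142.] 204
drawer pink_heart 0.65 ((336.768310546875, 145.91464233398438), (63.38770294189453, 29.81651496887207), 83.6598129272461)
blue_star top 0.41 [445. 181.] 859
blue_star side 0.93 [337. 284.] 366
drawer blue_star 0.59 ((386.94464111328125, 161.53509521484375), (30.30045509338379, 63.93265151977539), 4.513988018035889)
blue_heart top 0.56 [243. 208.] 153
blue_heart side 0.75 [290. 151.] 214
drawer blue_heart 0.66 ((237.3131103515625, 146.916748046875), (30.50400161743164, 62.45198059082031), 6.911227226257324)
```

View pics/topcrop.png

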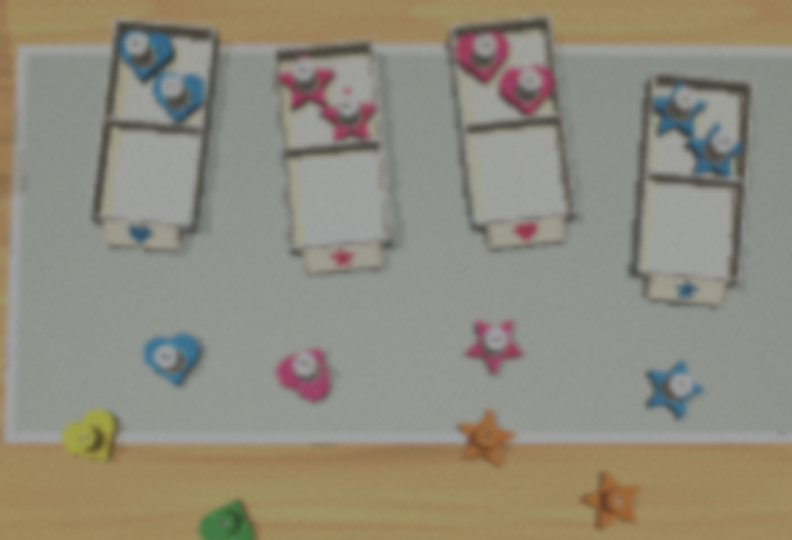

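View pics/sidecrop.png

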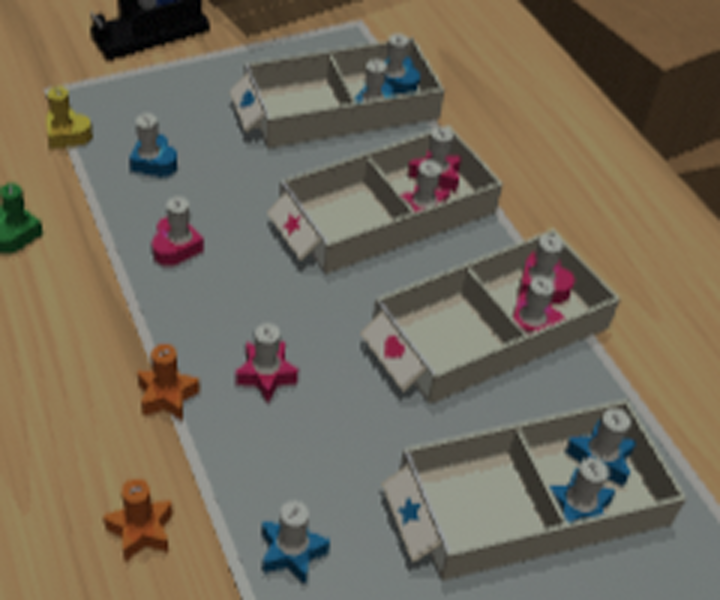

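The crops confirm it. Drawers from left to right are blue heart, pink star, pink heart and blue star, shown by labels and contents. The loose weights have cap tops in the top crop at blue heart (167,357), pink heart (305,367), pink star (496,340) and blue star (681,384).

Run:
```python
from bench import arm
from h import *
t=arm.capture("top"); s=arm.capture("side")
T=lambda l:np.array(l,float)/3.6+[195,110]
S=lambda l:np.array(l,float)/3+[240,100]
N=["bh","ph","ps","bs"]
def tri(a,b):
    A=[];B=[]
    for c,d in((t,ray(t,[a])[0]),(s,ray(s,[b])[0])):
        d=d/np.linalg.norm(d);M=np.eye(3)-np.outer(d,d);A.append(M);B.append(M@np.array(c["xyz"]))
    return np.linalg.lstsq(np.vstack(A),np.r_[B[0],B[1]],rcond=None)[0]
a=T([[167,357],[305,367],[496,340],[681,384]]);b=S([[148,119],[178,204],[267,331],[293,510]])
P=onplane(t,a,62);Q=onplane(s,b,62)
for i,n in enumerate(N): print(n,P[i,:2].round(),Q[i,:2].round(),tri(a[i],b[i]).round())
D=dict(bh=([[107,124],[205,128],[95,220],[195,230]],[[331,55],[352,101],[245,65],[268,116]]),
ps=([[287,151],[380,146],[294,252],[389,243]],[[370,157],[408,211],[283,183],[322,239]]),
ph=([[466,128],[560,122],[476,225],[571,216]],[[470,270],[521,335],[378,300],[433,365]]),
bs=([[645,178],[743,182],[633,272],[735,283]],[[518,430],[563,525],[406,452],[447,547]]))
for n,(u,v) in D.items():
    U=onplane(t,T(u),42);V=onplane(s,S(v),42)
    f=lambda W:np.degrees(np.arctan2(*(W[0]+W[1]-W[2]-W[3])[[1,0]]))
    print("D",n,U.mean(0)[:2].round(),round(f(U)),V.mean(0)[:2].round(),round(f(V)))
print(R.from_rotvec(arm.read_state()["tool_rot"]).as_matrix().round(3))
```

```text
bh [447. 239.] [450. 245.] [447. 238.  67.]
ph [438. 110.] [440. 113.] [438. 109.  66.]
ps [463. -70.] [465. -65.] [463. -69.  67.]
bs [ 421. -244.] [ 421. -238.] [ 420. -242.   69.]
D bh [625. 262.] -5 [629. 269.] -7
D ps [603.  81.] 5 [606.  86.] 4
D ph [628. -93.] 6 [632. -90.] 3
D bs [ 574. -258.] -7 [ 575. -260.] -8
[[ 0.974 -0.228  0.   ]
 [-0.228 -0.974 -0.   ]
 [ 0.     0.    -1.   ]]
```

The rows are not in the units I measure in: shifts go in shares of 62.5 mm. I convert before sending: 34 mm is 0.544, 30 mm is 0.48.

>>> creep_tool(
  rows={"finger_gap":[85, 85, 85, 85, 85, 85, 85, 85], "x":[0, 0, 0.48, 0.48, 0.48, 0.48, 0.48, 0.48], "y":[0, 0, 0.544, 0.544, 0.544, 0.544, 0.544, 0.544], "z":[0, 0, 0, 0, 0, 0, 0, 0], "ax":[0, 0, 0, 0, 0, 0, 0, 0], "ay":[0, 0, 0, 0, 0, 0, 0, 0], "az":[-0.115, -0.115, 0, 0, 0, 0, 0, 0]},
)

```text
t: 1.9
position: [317.4, 379.0, 405.0]
tool_rot: [-3.141, -0.001, -0.0]
ft_force: [0.9, 0.5, -0.1]
gripper_width: 84.7
finger_force: 0.0
```

>>> creep_tool(
  rows={"finger_gap":[85, 85, 85, 85, 85], "x":[0.528, 0.528, 0.528, 0.512, 0], "y":[0.544, 0.544, 0.56, 0.56, 0], "z":[0.32, 0.32, 0.32, 0.32, 0], "ax":[0, 0, 0, 0, 0], "ay":[0, 0, 0, 0, 0], "az":[0, 0, 0, 0, 0]},
)

```text
t: 2.52
position: [448.8, 239.9, 322.7]
tool_rot: [3.139, -0.006, -0.004]
ft_force: [-0.2, -0.1, 1.4]
gripper_width: 84.5
finger_force: 0.0
```

Run:
```python
from bench import arm
from h import *
c=arm.capture("wrist"); cv2.imwrite("pics/w1.png",c["img"][:,:,::-1])
print(c["xyz"],project(c,[[448,241,62]]))
for d in arm.silhouettes(c,"blue_heart"): print(d["p"],d["centre"])
```

```text
[531.05577235 240.32357411 292.53316096] [[315.53522747 208.74609702]]
0.59 [314.4, 187.0]
```

View pics/w1.png

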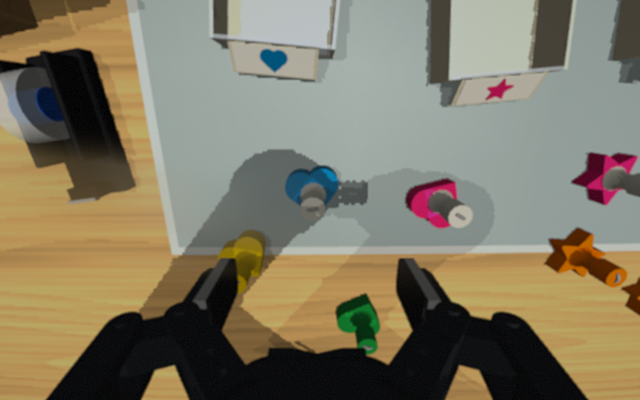

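Wrist view: the blue heart's cap top is at (313,207), against a predicted (315,209), so the estimate is good to about 2 mm. Descending.

Scaled: 30 mm is 0.48, 25 mm is 0.4.

>>> creep_tool(
  rows={"finger_gap":[85, 85, 85, 85, 85], "x":[0, 0, 0, 0, 0], "y":[0, 0, 0, 0, 0], "z":[0.48, 0.48, 0.48, 0.4, 0], "ax":[0, 0, 0, 0, 0], "ay":[0, 0, 0, 0, 0], "az":[0, 0, 0, 0, 0]},
)

```text
t: 3.25
position: [446.8, 242.9, 208.6]
tool_rot: [3.14, 0.003, -0.003]
ft_force: [-0.1, -0.1, 0.4]
gripper_width: 85.0
finger_force: 0.0
```

>>> creep_tool(
  rows={"finger_gap":[10, 10, 10, 10, 10, 10], "x":[0.016, 0, 0, 0, 0, 0], "y":[0.016, 0, 0, 0, 0, 0], "z":[0.016, 0, 0, 0, 0, 0], "ax":[0, 0, 0, 0, 0, 0], "ay":[0, 0, 0, 0, 0, 0], "az":[0, 0, 0, 0, 0, 0]},
)

```text
t: 4.0
position: [448.9, 241.4, 209.3]
tool_rot: [-3.141, -0.0, -0.001]
ft_force: [-1.5, 0.3, 4.3]
gripper_width: 19.8
finger_force: 58.7
```

>>> creep_tool(
  rows={"finger_gap":[10, 10, 10, 10, 10, 10, 10, 10], "x":[0, 0, 0, 0.48, 0.56, 0.56, 0.56, 0.48], "y":[0, 0, 0, -0.064, -0.08, -0.08, -0.08, -0.064], "z":[-0.24, -0.48, -0.48, 0, 0, 0, 0, 0], "ax":[0, 0, 0, 0, 0, 0, 0, 0], "ay":[0, 0, 0, 0, 0, 0, 0, 0], "az":[0, 0, 0, 0, 0, 0, 0, 0]},
)

```text
t: 5.0
position: [614.9, 264.3, 283.7]
tool_rot: [3.141, -0.0, -0.001]
ft_force: [-0.3, 0.6, -0.2]
gripper_width: 20.0
finger_force: 58.7
```

>>> creep_tool(
  rows={"finger_gap":[10, 10, 10], "x":[0.208, 0, 0], "y":[-0.016, 0, 0], "z":[0, 0, 0], "ax":[0, 0, 0], "ay":[0, 0, 0], "az":[0, 0, 0]},
)

```text
t: 5.38
position: [626.3, 265.3, 283.8]
tool_rot: [3.141, 0.0, -0.001]
ft_force: [-0.2, 0.4, -0.4]
gripper_width: 20.1
finger_force: 58.7
```

Run:
```python
from bench import arm
from h import *
c=arm.capture("wrist"); cv2.imwrite("pics/w2.png",c["img"][:,:,::-1])
```

```text
(no output)
```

View pics/w2.png

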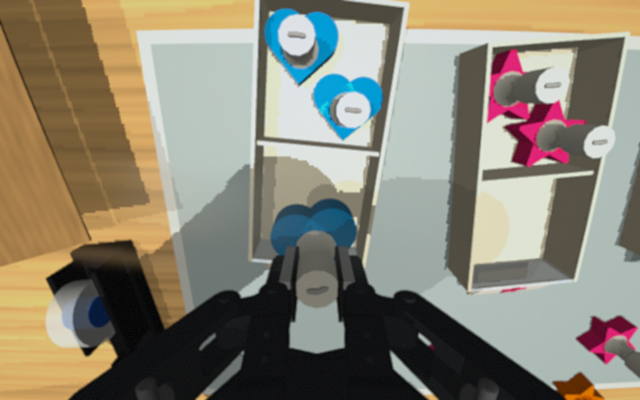

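Run:
```python
from bench import arm
from h import *
c=arm.capture("wrist")
f=lambda l:onplane(c,l,42)[:,:2].round()
A=f([[257,142],[380,152],[250,262]]);B=f([[482,176],[594,172],[470,290],[577,280]])
print(A,A[2]/2+A[1]/2,B,B.mean(0))
```

```text
[[685. 310.]
 [678. 218.]
 [584. 323.]] [631.  270.5] [[660. 137.]
 [664.  47.]
 [555. 128.]
 [564.  30.]] [610.75  85.5 ]
```

Scaled: 10 mm is 0.16, 4 mm is 0.064.

>>> creep_tool(
  rows={"finger_gap":[10, 10, 10, 10, 10, 10], "x":[0.064, 0, 0, 0, 0, 0], "y":[-0.048, 0, 0, 0, 0, 0], "z":[0.24, 0.32, 0.32, 0.16, 0.064, 0], "ax":[0, 0, 0, 0, 0, 0], "ay":[0, 0, 0, 0, 0, 0], "az":[0, 0, 0, 0, 0, 0]},
)

```text
t: 6.22
position: [630.8, 268.3, 214.9]
tool_rot: [3.142, 0.0, 0.001]
ft_force: [0.5, 0.5, -0.8]
gripper_width: 20.0
finger_force: 58.7
```

>>> creep_tool(
  rows={"finger_gap":[10, 10, 10, 10], "x":[0, 0, 0, 0], "y":[0, 0, 0, 0], "z":[0.016, 0.016, 0.016, 0], "ax":[0, 0, 0, 0], "ay":[0, 0, 0, 0], "az":[0, 0, 0, 0]},
)

```text
t: 6.72
position: [630.8, 268.5, 212.5]
tool_rot: [-3.141, -0.001, -0.002]
ft_force: [-0.2, -0.4, 2.1]
gripper_width: 20.0
finger_force: 59.0
```

Scaled: -40 mm is -0.64, -35 mm is -0.56.

>>> creep_tool(
  rows={"finger_gap":[40, 40, 40, 40, 40, 40], "x":[0, 0, 0, 0, 0, 0], "y":[0, 0, 0, 0, 0, 0], "z":[0.008, 0, 0, -0.24, -0.56, -0.64], "ax":[0, 0, 0, 0, 0, 0], "ay":[0, 0, 0, 0, 0, 0], "az":[0, 0, 0, 0, 0, 0]},
)

```text
t: 7.48
position: [630.6, 268.2, 302.9]
tool_rot: [3.141, 0.0, 0.0]
ft_force: [0.6, 0.6, -0.1]
gripper_width: 40.1
finger_force: 0.0
```

Run:
```python
from bench import arm
from h import *
c=arm.capture("wrist"); cv2.imwrite("pics/w3.png",c["img"][:,:,::-1])
```

```text
(no output)
```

View pics/w3.png

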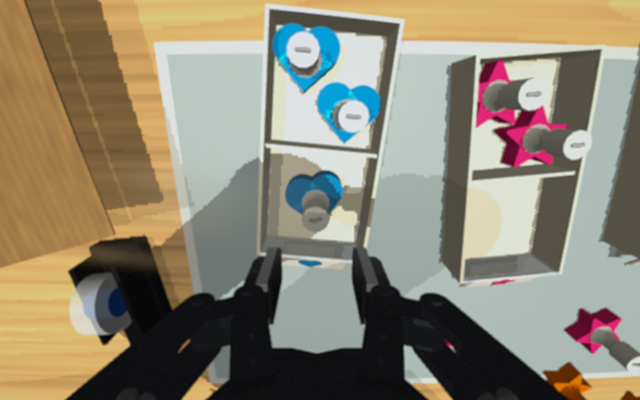

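The blue heart stands upright in its compartment at about (315,200). Next is the pink heart at (439,111).

>>> creep_tool(
  rows={"finger_gap":[85, 85, 85, 85, 85, 85, 85, 85], "x":[-0.512, -0.512, -0.512, -0.512, -0.512, -0.512, 0, 0], "y":[0.416, 0.416, 0.416, 0.416, 0.416, 0.432, 0, 0], "z":[0, 0, 0, 0, 0, 0, 0.16, 0], "ax":[0, 0, 0, 0, 0, 0, 0, 0], "ay":[0, 0, 0, 0, 0, 0, 0, 0], "az":[0, 0, 0, 0, 0, 0, 0, 0]},
)

```text
t: 8.52
position: [438.6, 111.2, 291.4]
tool_rot: [-3.141, -0.0, -0.0]
ft_force: [-0.2, -0.2, 0.3]
gripper_width: 85.0
finger_force: 0.0
```

Run:
```python
from bench import arm
from h import *
c=arm.capture("wrist"); cv2.imwrite("pics/w4.png",c["img"][:,:,::-1])
print(project(c,[[439,111,62],[464,-68,62]]))
```

```text
[[318.06435348 221.9443607 ]
 [555.30526538 190.88944285]]
```

View pics/w4.png

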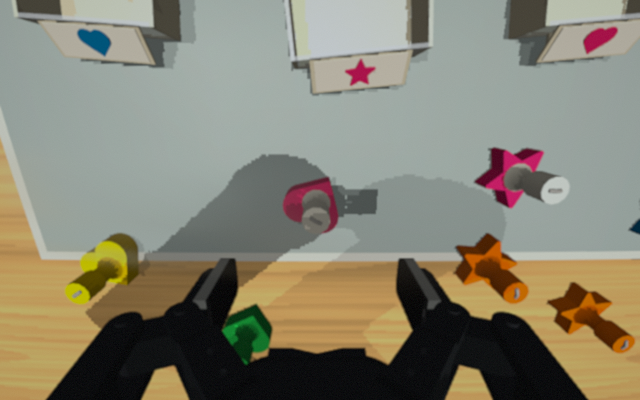

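The pink heart's cap is at (315,223), where predicted.

Scaled: 28 mm is 0.448, 26 mm is 0.416.

>>> creep_tool(
  rows={"finger_gap":[85, 85, 85, 85], "x":[0, 0, 0, 0], "y":[0, 0, 0, 0], "z":[0.448, 0.448, 0.416, 0], "ax":[0, 0, 0, 0], "ay":[0, 0, 0, 0], "az":[0, 0, 0, 0]},
)

```text
t: 9.07
position: [438.6, 111.3, 207.4]
tool_rot: [3.139, 0.0, -0.006]
ft_force: [-0.1, 0.8, 0.8]
gripper_width: 84.9
finger_force: 0.0
```

>>> creep_tool(
  rows={"finger_gap":[10, 10, 10, 10, 10, 10], "x":[0, 0, 0, 0, 0, 0], "y":[0, 0, 0, 0, 0, 0], "z":[0, 0, 0, 0, 0, 0], "ax":[0, 0, 0, 0, 0, 0], "ay":[0, 0, 0, 0, 0, 0], "az":[0, 0, 0, 0, 0, 0]},
)

```text
t: 9.82
position: [438.9, 111.4, 209.9]
tool_rot: [-3.141, -0.001, -0.002]
ft_force: [-2.1, 0.6, 5.8]
gripper_width: 20.1
finger_force: 58.8
```

Scaled: -20 mm is -0.32, -35 mm is -0.56.

>>> creep_tool(
  rows={"finger_gap":[10, 10, 10, 10, 10, 10, 10, 10], "x":[0, 0, 0, 0.512, 0.512, 0.512, 0.512, 0.512], "y":[0, 0, 0, 0.528, 0.528, 0.528, 0.528, 0.528], "z":[-0.32, -0.56, -0.56, 0, 0, 0, 0, 0], "ax":[0, 0, 0, 0, 0, 0, 0, 0], "ay":[0, 0, 0, 0, 0, 0, 0, 0], "az":[0, 0, 0, 0, 0, 0, 0, 0]},
)

```text
t: 10.82
position: [599.5, -55.0, 298.0]
tool_rot: [3.141, -0.0, -0.003]
ft_force: [0.9, -0.1, -0.3]
gripper_width: 19.9
finger_force: 58.8
```

>>> creep_tool(
  rows={"finger_gap":[10, 10, 10], "x":[0.48, 0, 0], "y":[0.528, 0, 0], "z":[0, 0, 0], "ax":[0, 0, 0], "ay":[0, 0, 0], "az":[0, 0, 0]},
)

```text
t: 11.2
position: [628.5, -86.7, 298.0]
tool_rot: [3.142, -0.001, -0.003]
ft_force: [0.3, 0.3, -1.0]
gripper_width: 20.2
finger_force: 59.0
```

Run:
```python
from bench import arm
from h import *
c=arm.capture("wrist"); cv2.imwrite("pics/w5.png",c["img"][:,:,::-1])
```

```text
(no output)
```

View pics/w5.png

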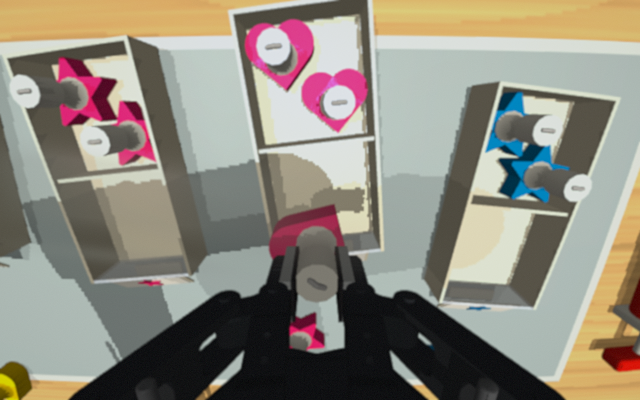

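Run:
```python
from bench import arm
from h import *
c=arm.capture("wrist")
f=lambda l:onplane(c,l,42)[:,:2].mean(0).round()
print(f([[260,153],[376,138],[268,258],[383,248]]),f([[57,181],[158,168],[92,281],[188,275]]),f([[478,197],[572,214],[437,302],[537,308]]))
```

```text
[635. -90.] [609.  87.] [ 580. -261.]
```

>>> creep_tool(
  rows={"finger_gap":[10, 10, 10, 10, 10, 10], "x":[0.048, 0, 0, 0, 0, 0], "y":[0.048, 0, 0, 0, 0, 0], "z":[0.24, 0.4, 0.4, 0.192, 0.08, 0], "ax":[0, 0, 0, 0, 0, 0], "ay":[0, 0, 0, 0, 0, 0], "az":[0, 0, 0, 0, 0, 0]},
)

```text
t: 12.05
position: [631.9, -89.6, 217.7]
tool_rot: [3.141, 0.001, 0.001]
ft_force: [0.2, -0.1, -1.5]
gripper_width: 20.0
finger_force: 59.0
```

Scaled: 2 mm is 0.032, 1 mm is 0.016.

>>> creep_tool(
  rows={"finger_gap":[10, 10, 10, 10, 10], "x":[0, 0, 0, 0, 0], "y":[0, 0, 0, 0, 0], "z":[0.032, 0.016, 0.016, 0.016, 0], "ax":[0, 0, 0, 0, 0], "ay":[0, 0, 0, 0, 0], "az":[0, 0, 0, 0, 0]},
)

```text
t: 12.68
position: [631.9, -89.7, 213.1]
tool_rot: [3.141, 0.001, 0.001]
ft_force: [-1.6, 1.2, 3.2]
gripper_width: 20.1
finger_force: 59.4
```

Scaled: -35 mm is -0.56, -28 mm is -0.448.

>>> creep_tool(
  rows={"finger_gap":[40, 40, 40, 40, 40, 40, 85, 85], "x":[0, 0, 0, 0, 0, 0, -0.448, -0.56], "y":[0, 0, 0, 0, 0, 0, -0.064, -0.08], "z":[0, 0, 0, -0.24, -0.56, -0.56, 0, 0], "ax":[0, 0, 0, 0, 0, 0, 0, 0], "ay":[0, 0, 0, 0, 0, 0, 0, 0], "az":[0, 0, 0, 0, 0, 0, 0, 0]},
)

```text
t: 13.68
position: [568.3, -80.7, 298.7]
tool_rot: [3.142, -0.0, 0.003]
ft_force: [-0.6, 0.7, 0.8]
gripper_width: 74.3
finger_force: 0.0
```

>>> creep_tool(
  rows={"finger_gap":[85, 85, 85, 85, 85], "x":[-0.56, -0.56, -0.56, 0, 0], "y":[-0.08, -0.064, -0.064, 0, 0], "z":[0, 0, 0, 0, 0], "ax":[0, 0, 0, 0, 0], "ay":[0, 0, 0, 0, 0], "az":[0, 0, 0, 0, 0]},
)

```text
t: 14.3
position: [464.1, -67.7, 298.4]
tool_rot: [-3.141, -0.001, -0.003]
ft_force: [0.1, 0.0, -0.7]
gripper_width: 84.9
finger_force: 0.0
```

Run:
```python
from bench import arm
from h import *
c=arm.capture("wrist"); cv2.imwrite("pics/w6.png",c["img"][:,:,::-1])
print(project(c,[[464,-68,62]]))
```

```text
[[317.99351553 219.5354895 ]]
```

View pics/w6.png

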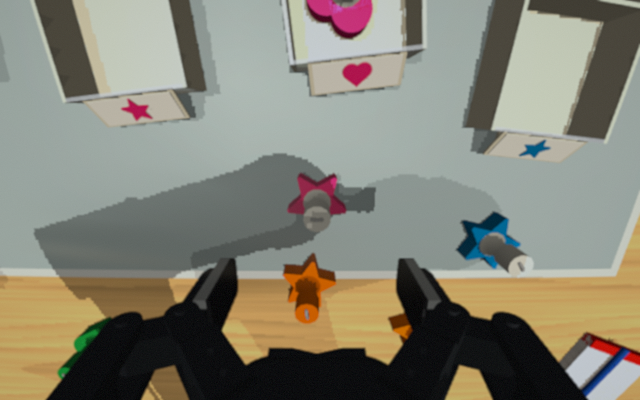

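The pink star's cap is at (316,218), where predicted, and the orange star at (306,290) is well clear. Grasp it.

>>> creep_tool(
  rows={"finger_gap":[85, 85, 85, 85], "x":[0, 0, 0, 0], "y":[0, 0, 0, 0], "z":[0.48, 0.48, 0.48, 0], "ax":[0, 0, 0, 0], "ay":[0, 0, 0, 0], "az":[0, 0, 0, 0]},
)

```text
t: 14.85
position: [463.4, -68.0, 204.8]
tool_rot: [3.14, -0.001, -0.009]
ft_force: [1.0, 1.0, 0.4]
gripper_width: 85.0
finger_force: 0.0
```

>>> creep_tool(
  rows={"finger_gap":[10, 10, 10, 10, 10, 10], "x":[0, 0, 0, 0, 0, 0], "y":[0, 0, 0, 0, 0, 0], "z":[0, 0, 0, 0, 0, 0], "ax":[0, 0, 0, 0, 0, 0], "ay":[0, 0, 0, 0, 0, 0], "az":[0, 0, 0, 0, 0, 0]},
)

```text
t: 15.6
position: [464.1, -67.7, 208.2]
tool_rot: [3.141, 0.001, 0.003]
ft_force: [-1.6, 1.0, 5.3]
gripper_width: 19.9
finger_force: 59.0
```

>>> creep_tool(
  rows={"finger_gap":[10, 10, 10, 10, 10, 10, 10, 10], "x":[0, 0, 0, 0.464, 0.464, 0.464, 0.464, 0.448], "y":[0, 0, 0, -0.496, -0.496, -0.496, -0.496, -0.464], "z":[-0.32, -0.56, -0.56, 0, 0, 0, 0, 0], "ax":[0, 0, 0, 0, 0, 0, 0, 0], "ay":[0, 0, 0, 0, 0, 0, 0, 0], "az":[0, 0, 0, 0, 0, 0, 0, 0]},
)

```text
t: 16.6
position: [608.4, 86.5, 295.9]
tool_rot: [3.141, 0.001, -0.003]
ft_force: [0.1, -0.6, -0.4]
gripper_width: 19.9
finger_force: 58.8
```

>>> creep_tool(
  rows={"finger_gap":[10, 10, 10, 10, 10, 10, 10], "x":[0, 0, 0, 0, 0, 0, 0], "y":[0, 0, 0, 0, 0, 0, 0], "z":[0, 0.32, 0.4, 0.4, 0.144, 0.064, 0], "ax":[0, 0, 0, 0, 0, 0, 0], "ay":[0, 0, 0, 0, 0, 0, 0], "az":[0, 0, 0, 0, 0, 0, 0]},
)

```text
t: 17.48
position: [607.8, 85.2, 214.8]
tool_rot: [-3.141, -0.0, -0.001]
ft_force: [-0.3, 0.2, -0.2]
gripper_width: 20.0
finger_force: 58.8
```

>>> creep_tool(
  rows={"finger_gap":[10, 10, 10, 10], "x":[0, 0, 0, 0], "y":[0, 0, 0, 0], "z":[0.024, 0.016, 0.016, 0], "ax":[0, 0, 0, 0], "ay":[0, 0, 0, 0], "az":[0, 0, 0, 0]},
)

```text
t: 17.98
position: [607.8, 85.4, 211.3]
tool_rot: [3.142, 0.001, 0.001]
ft_force: [-0.8, 0.7, 1.7]
gripper_width: 20.1
finger_force: 59.1
```

Scaled: 42 mm is 0.672, -36 mm is -0.576.

>>> creep_tool(
  rows={"finger_gap":[40, 40, 40, 40, 40, 40, 40, 85], "x":[0, 0, 0, 0, 0, 0, -0.32, -0.384], "y":[0, 0, 0, 0, 0, 0, 0.48, 0.672], "z":[0.008, 0, 0, -0.24, -0.56, -0.576, 0, 0], "ax":[0, 0, 0, 0, 0, 0, 0, 0], "ay":[0, 0, 0, 0, 0, 0, 0, 0], "az":[0, 0, 0, 0, 0, 0, 0, 0]},
)

```text
t: 18.98
position: [563.4, 13.1, 297.9]
tool_rot: [-3.141, -0.003, -0.003]
ft_force: [0.9, -0.1, -0.3]
gripper_width: 56.8
finger_force: 0.0
```

>>> creep_tool(
  rows={"finger_gap":[85, 85, 85, 85, 85, 85, 85, 85], "x":[-0.384, -0.384, -0.384, -0.384, -0.384, -0.368, 0, 0], "y":[0.672, 0.672, 0.672, 0.672, 0.672, 0.72, 0, 0], "z":[0, 0, 0, 0, 0, 0, 0, 0], "ax":[0, 0, 0, 0, 0, 0, 0, 0], "ay":[0, 0, 0, 0, 0, 0, 0, 0], "az":[0, 0, 0, 0, 0, 0, 0, 0]},
)

```text
t: 19.98
position: [420.8, -241.8, 297.2]
tool_rot: [3.141, -0.001, 0.002]
ft_force: [0.0, -0.5, -0.9]
gripper_width: 85.0
finger_force: 0.0
```

Run:
```python
from bench import arm
from h import *
c=arm.capture("wrist"); cv2.imwrite("pics/w7.png",c["img"][:,:,::-1])
print(project(c,[[421,-242,62]]))
```

```text
[[317.80117591 219.62625636]]
```

View pics/w7.png

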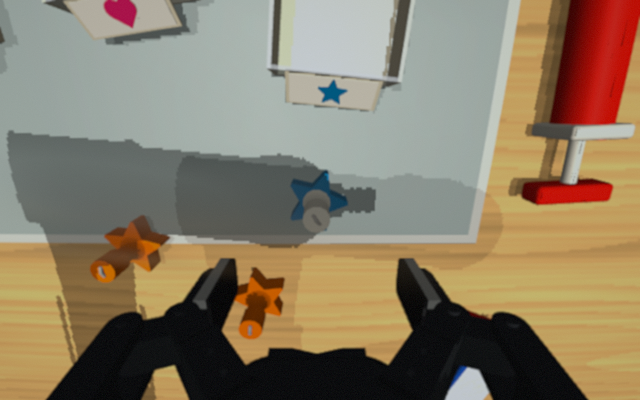

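The blue star's cap is at (316,217), where predicted, and the orange stars are clear.

>>> creep_tool(
  rows={"finger_gap":[85, 85, 85, 85], "x":[0, 0, 0, 0], "y":[0, 0, 0, 0], "z":[0.48, 0.48, 0.464, 0], "ax":[0, 0, 0, 0], "ay":[0, 0, 0, 0], "az":[0, 0, 0, 0]},
)

```text
t: 20.52
position: [420.6, -240.7, 205.3]
tool_rot: [-3.141, -0.003, 0.007]
ft_force: [0.0, -0.0, 0.9]
gripper_width: 85.3
finger_force: 0.0
```

>>> creep_tool(
  rows={"finger_gap":[10, 10, 10, 10, 10, 10], "x":[0, 0, 0, 0, 0, 0], "y":[0, 0, 0, 0, 0, 0], "z":[0, 0, 0, 0, 0, 0], "ax":[0, 0, 0, 0, 0, 0], "ay":[0, 0, 0, 0, 0, 0], "az":[0, 0, 0, 0, 0, 0]},
)

```text
t: 21.28
position: [421.1, -241.8, 208.1]
tool_rot: [3.141, 0.001, 0.002]
ft_force: [-0.1, 2.8, 5.4]
gripper_width: 20.3
finger_force: 58.8
```

Scaled: -35 mm is -0.56, 32 mm is 0.512.

>>> creep_tool(
  rows={"finger_gap":[10, 10, 10, 10, 10, 10, 10, 10], "x":[0, 0, 0, 0.48, 0.512, 0.512, 0.512, 0.496], "y":[0, 0, 0, 0.064, 0.064, 0.064, 0.048, 0.048], "z":[-0.32, -0.56, -0.56, 0, 0, 0, 0, 0], "ax":[0, 0, 0, 0, 0, 0, 0, 0], "ay":[0, 0, 0, 0, 0, 0, 0, 0], "az":[0, 0, 0, 0, 0, 0, 0, 0]},
)

```text
t: 22.28
position: [578.7, -259.9, 295.9]
tool_rot: [-3.141, 0.0, 0.003]
ft_force: [-0.2, -0.3, -0.6]
gripper_width: 20.2
finger_force: 58.8
```

>>> creep_tool(
  rows={"finger_gap":[10, 10, 10, 10, 10, 10, 10], "x":[0, 0, 0, 0, 0, 0, 0], "y":[0, 0, 0, 0, 0, 0, 0], "z":[0, 0.32, 0.4, 0.4, 0.144, 0.064, 0], "ax":[0, 0, 0, 0, 0, 0, 0], "ay":[0, 0, 0, 0, 0, 0, 0], "az":[0, 0, 0, 0, 0, 0, 0]},
)

```text
t: 23.15
position: [577.8, -259.8, 214.9]
tool_rot: [3.141, 0.0, 0.001]
ft_force: [0.2, 0.5, -1.5]
gripper_width: 20.0
finger_force: 58.9
```

Scaled: 1.5 mm is 0.024, 1 mm is 0.016.

>>> creep_tool(
  rows={"finger_gap":[10, 10, 10, 10], "x":[0, 0, 0, 0], "y":[0, 0, 0, 0], "z":[0.024, 0.016, 0.016, 0], "ax":[0, 0, 0, 0], "ay":[0, 0, 0, 0], "az":[0, 0, 0, 0]},
)

```text
t: 23.65
position: [578.0, -259.7, 211.2]
tool_rot: [3.141, 0.001, 0.001]
ft_force: [0.0, -0.5, 1.4]
gripper_width: 20.2
finger_force: 59.0
```

Release, rise and back off to look at everything.

Scaled: -40 mm is -0.64, -35 mm is -0.56.

>>> creep_tool(
  rows={"finger_gap":[40, 40, 40, 40, 40, 40, 40, 40], "x":[0, 0, 0, 0, 0, 0, -0.48, -0.64], "y":[0, 0, 0, 0, 0, 0, 0, 0], "z":[0.008, 0, 0, -0.24, -0.56, -0.64, -0.48, -0.48], "ax":[0, 0, 0, 0, 0, 0, 0, 0], "ay":[0, 0, 0, 0, 0, 0, 0, 0], "az":[0, 0, 0, 0, 0, 0, 0, 0]},
)

```text
t: 24.65
position: [507.1, -259.6, 362.3]
tool_rot: [3.141, 0.001, 0.001]
ft_force: [0.6, 0.5, 1.0]
gripper_width: 40.1
finger_force: 0.0
```

>>> creep_tool(
  rows={"finger_gap":[40, 40, 40, 40, 40, 40], "x":[-0.64, -0.64, -0.64, 0, 0, 0], "y":[0, 0, 0, 0, 0, 0], "z":[0, 0, 0, 0, 0, 0], "ax":[0, 0, 0, 0, 0, 0], "ay":[0, 0, 0, 0, 0, 0], "az":[0, 0, 0, 0, 0, 0]},
)

```text
t: 25.4
position: [388.4, -259.7, 360.3]
tool_rot: [3.142, 0.001, -0.0]
ft_force: [0.2, 0.0, -0.9]
gripper_width: 40.2
finger_force: 0.0
```

Run:
```python
from bench import arm
from h import *
t=arm.capture("top")["img"][105:265,195:435];s=arm.capture("side")["img"][90:300,300:480]
a=cv2.resize(t,(450,300),interpolation=cv2.INTER_CUBIC);b=cv2.resize(s,(344,400),interpolation=cv2.INTER_CUBIC)
o=np.zeros((400,794,3),np.uint8);o[:300,:450]=a;o[:,450:]=b
cv2.imwrite("pics/end.png",o[:,:,::-1])
```

```text
(no output)
```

View pics/end.png

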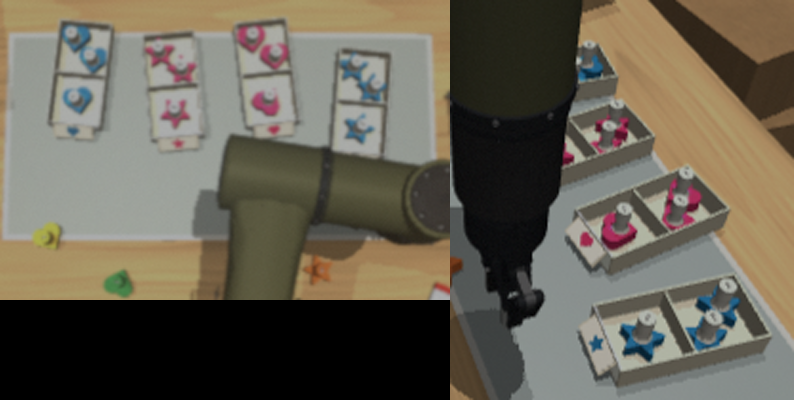

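All four stand upright and centred in their own drawers: top-view composite at (78,97), (177,112), (267,102) and (358,127). The arm is clear of everything, so I'm handing in.

```bash
python3 -c "
from bench import arm
print(arm.hand_in())"
```

```text
the job is handed in; nothing more can be done
None
```

I put all four balloon weights upright in the front compartments of their own drawers and handed the job in at about 25 s; the hand-in gave no verdict, but the last pictures show each weight near the centre of its compartment.

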